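# Drive a stuck pin stub out of a spring sleeve

## Task

A metal stub is stuck in the upright sleeve on the push-out stand. Take the drift with the long shaft from the rack and push it down through the sleeve from the top, until the stub has dropped into the tray below and the drift's collar bears firmly on the sleeve's mouth (about 15 N for a good second, but never more than 30 N on the sleeve at any time). Then draw the drift out and hang it back in its empty rack hole, leaving everything else where it is.

Things in the scene. Friction and masses are not known exactly. Their poses are not given: they have to be found in the camera images.
- stand: grey push-out stand, fixed: an open tray 130 x 130 x 30 mm (5 mm floor) with a column 106 mm high on its -x side that clamps an upright steel sleeve over the tray's centre. Origin: centre of the underside, z up; the sleeve's axis is the stand's z axis. Sleeve: outside diameter 28, bore 16, length 70 mm. Its clamped height differs and is not measured: the mouth lies 125 to 137 mm above the bench
- tray_floor (a point): centre of the tray's inner floor, 5 mm above the bench, under the sleeve; axes as the stand's. In the sleeve's +y and -y walls two sprung steel strips, 5 mm wide, from 1 to 55 mm above its lower end, with sloped tops, grip the stub; with the stub gone they stop 14.8 mm apart. The sleeve's rim is flat, square-edged and rigid
- stub: the stuck aluminium stub, a plain cylinder of diameter 15.2 mm, 22 mm long, 14 g, upright within the sleeve, its top 92 to 102 mm above the bench. It takes some 5 to 15 N to move, fading over the last 15 mm before its top reaches the sleeve's lower end, where it drops. Origin: centre of its lower end. After it drops it may lie or stand anywhere in the tray
- rack: plywood tool rack, fixed: a plate 70 x 170 x 12 mm whose top is 105 mm above the bench, on two end boards (at y = +-79 mm) and a 80 x 170 mm foot, with two vertical through holes of diameter 18.5 mm at y = +45 and -45 mm in which two drifts hang by their collars. Origin: centre of the underside, z up
- rack_hole_a (a point): centre of the top of the rack hole at y = +45 mm, on the plate's top face (105 mm above the bench)
- rack_hole_b (a point): centre of the top of the rack hole at y = -45 mm, on the plate's top face (105 mm above the bench)
- long_drift: the drift to use, loose, hanging upright in either rack hole: steel shaft of diameter 14 mm, 75 mm long, tip chamfered to 12.4 mm over 1.5 mm, then a collar of diameter 25 mm, 6 mm thick, then a square wooden handle 24 x 24 mm, 64 mm long, its faces along x and y; 135 g. Origin: centre of the shaft's tip; z up along the shaft (collar's underside at 75 mm, handle from 81 to 145 mm)
- long_drift_collar (a point): centre of the underside of the long drift's collar, 75 mm above its tip; z up along the shaft
- short_drift: bystander in the other rack hole: the same drift with a shaft only 45 mm long, too short for the job (collar's underside at 45 mm, handle from 51 to 115 mm above its tip). Origin: its tip. Not to be disturbed
- glue: bystander: white plastic bottle, diameter 54 mm, 130 mm high, loose. Origin: centre of its underside
- clear_box: bystander: open clear plastic box 90 x 120 x 50 mm, loose. Origin: centre of its underside
- offcut: bystander: flat wooden offcut 60 x 130 x 18 mm, loose. Origin: centre of its underside
Things that resemble listed ones, but are neither listed nor needed, are in the scene too. Of the things that look like the stand, take the one that is farthest to the robot's right at the start.

How it is judged:
By the outcome, as a careful person would: the job done as asked, in the order asked, and still so for the second after the job is handed in, with the robot touching nothing.
It also fails if it takes over 69 s, if anything falls off the work surface, if the arm or the gripper's body presses on something with over 40 N, if the wrist force passes 120 N, or if a joint passes its speed limit or range.

## Robot

A 6-joint arm with a two-finger parallel gripper is mounted at the origin on the work surface. World frame = base frame: x ahead of the robot, y to its left, z up, the work surface at z = 0. Lengths are in m, angles in rad, forces in N, time in s.
With the tool pointing down it reaches from about 0.35 to 0.875 m from the base axis. Payload 15.5 kg.
Tool frame: the origin (TCP) lies on the centre line of the jaws, within the pads' length; the fingertips stand 14 mm ahead of it and the grasp point (between the pads) lies 5 mm behind it; z points along the fingers, y is the direction in which the jaws open and shut (so a half turn about z gives the same grasp; the last joint's range is limited). The gripper opens to 85 mm and grips with 20 to 120 N. Pads are 22 mm wide; open, the fingers measure 114 mm over their backs; the gripper's body (76 mm by 85 mm) begins 54 mm behind the grasp point. The pads swing forward as they close: fully open they stand 13 mm farther back than shut.
Start: joints at [-1.435, 0.494, 1.345, -0, 1.302, -0.096], TCP at [0.144, -0.608, 0.245] pointing down, gripper open.
Joint ranges: [-2.91, 2.91], [-0.82, 2.16], [0.22, 2.67], [-1.22, 4.37], [0.12, 2.79], [-3.08, 3.08]. Speed limits (rad/s): [1.89, 1.89, 2.57, 3.01, 3.01, 3.01].

## Interface

Orientations are given as a unit quaternion [x, y, z, w].
In Python, from bench import * gives the robot as it stands. The module is installed in compiled form; this text tells all that it offers. Calls block until the motion is done:
- movep(position, orientation): joint-space move of the TCP to a pose.
- move_linear(position, attitude=None, v=0.15): straight line of the TCP; attitude=None keeps the orientation; v is the mean speed in m/s.
- goto_joints(angles): joint-space move.
- command_gripper(opening, grasp_force=None): finger opening in m; grasp_force is the grip in N (None keeps the last); returns when the fingers have stopped.
- hold(seconds).
- inverse_kinematics(position, orientation): joint angles nearest the present ones, or None.
- state(): the state.
- snapshot(name): name is "scene" or "top" or "wrist"; returns the picture (400x640x3 uint8, red, green, blue); there is no depth.
- camera_model(name): a dict with "fovy" (degrees; the focal length in pixels is half the picture's height over the tangent of half this angle, whatever the lens; pixels are square), "cx", "cy" (the principal point, pixels), "cam_to_world" (4x4, takes a point from camera to world coordinates). Camera axes: x right, y up, looking along -z (the intrinsics and any distortion apply to the point x, -y, -z); pixel columns grow to the right and rows downward; lengths in m; the calibration is good to about 2 mm. A picture is of the moment at which its call begins: read the wrist's pose just before it. camera_model takes no time and is no camera call; for the wrist camera it gives the pose at the moment of the call.
A pose or a line that the arm cannot do raises Unreachable and nothing moves.
- sign_off(): hands the job in, once; it reports no verdict.
The state is a dict: "time": time; "joint_pos": joint angles; "joint_vel": joint speeds; "joint_efforts": joint torques, N m; "tcp_pos": TCP position; "orientation": TCP orientation; "contact_force": force on the tool from outside, world axes, zero at the start; "torque": the same for the moment, N m; "opening": finger opening in m.
Only numpy, scipy, OpenCV 4.12 (cv2) and the standard library are available. Lean on these libraries where they do the work, as an engineer would, in place of code of your own. Each camera call takes 0.05 s, during which the arm holds its last target.

## Working session

There is one attempt and no reset: what is moved stays moved. The work goes in short steps, each a Python script; the robot and the scene stay as the last script left them, time stands still between calls to the robot, and variables do not carry over. Pictures are saved under pics/ and viewed, and the job is handed in when it is done.

```bash
mkdir -p pics; ls
python3 - <<'E'
from bench import *
import cv2,json
s=state();print({k:s[k] for k in('time','tcp_pos','orientation','contact_force','opening')})
for n in("scene","top","wrist"):
    m=camera_model(n);print(n,m)
    cv2.imwrite(f"pics/{n}0.png",cv2.cvtColor(snapshot(n),cv2.COLOR_RGB2BGR))
E
```

```text
pics
{'time': 0.0, 'tcp_pos': array([ 0.14353288, -0.60791807,  0.24467657]), 'orientation': array([ 9.93291159e-01,  1.15638506e-01, -2.19235606e-05, -6.39400927e-04]), 'contact_force': array([ 0.02238382,  0.36691641, -0.87258578]), 'opening': 0.08515706808189467}
scene {'fovy': 51.45166959518489, 'cx': 316.6128816287164, 'cy': 203.84287326781296, 'cam_to_world': array([[ 0.45650384, -0.50278199,  0.73403986,  1.2326938 ],
       [ 0.88970036,  0.25228499, -0.38050697, -0.32868695],
       [ 0.00612481,  0.82677842,  0.56249438,  0.6045638 ],
       [ 0.        ,  0.        ,  0.        ,  1.        ]])}
top {'fovy': 49.97832246358303, 'cx': 318.41424348738167, 'cy': 199.16185396204003, 'cam_to_world': array([[-0.01742282,  0.98864046, -0.14928661,  0.43118816],
       [-0.99982312, -0.01616925,  0.00960677,  0.02350681],
       [ 0.00708378,  0.14942758,  0.9887473 ,  0.93206913],
       [ 0.        ,  0.        ,  0.        ,  1.        ]])}
wrist {'fovy': 59.35323313877547, 'cx': 327.47613163557315, 'cy': 201.51401986753447, 'cam_to_world': array([[ 0.22917866,  0.92297276,  0.30918994,  0.22296456],
       [-0.97338324,  0.21779375,  0.07135087, -0.58985158],
       [-0.00148473, -0.3173124 ,  0.9483199 ,  0.37433596],
       [ 0.        ,  0.        ,  0.        ,  1.        ]])}
```

View pics/scene0.png

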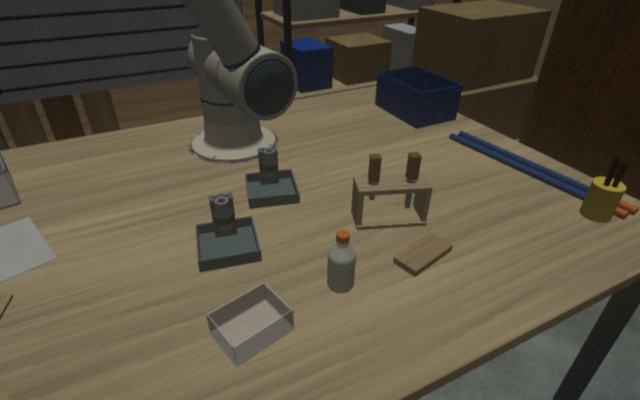

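View pics/top0.png

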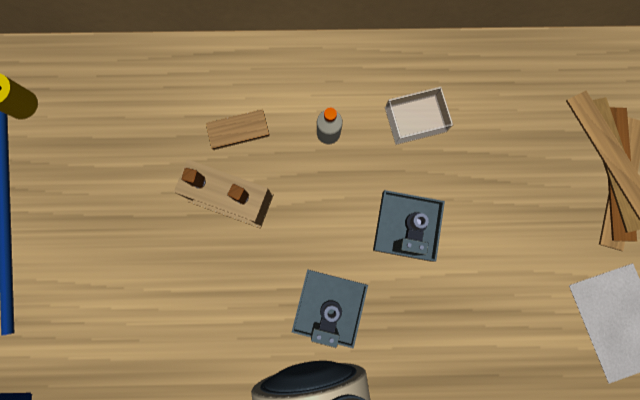

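View pics/wrist0.png

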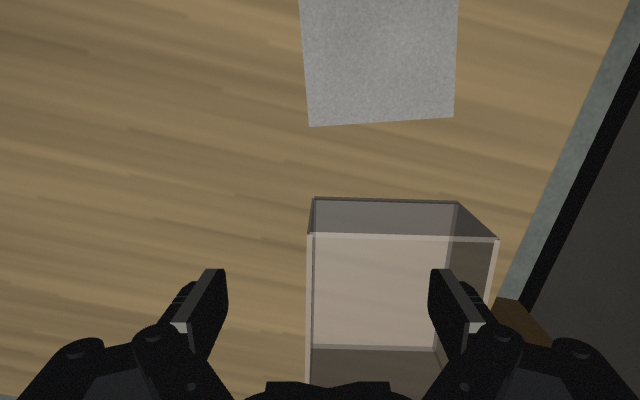

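The stands are at top (421,221) and top (331,313). Image right is −y, so the target is (421,221), which is at scene (223,200). Next I'll take crops of the rack and stand.

Run:
```python
import cv2,numpy as np
s=cv2.imread('pics/scene0.png');t=cv2.imread('pics/top0.png')
g=lambda i:np.clip(255*(i/255.)**.6,0,255).astype('uint8')
a=cv2.resize(g(s[145:235,340:440]),None,fx=4,fy=4,interpolation=cv2.INTER_CUBIC)
b=cv2.resize(g(t[155:235,170:280]),None,fx=3.6,fy=3.6,interpolation=cv2.INTER_CUBIC)
cv2.imwrite('pics/c1.png',np.hstack([a,cv2.resize(b,(396,360))]))
a=cv2.resize(g(s[185:275,185:275]),None,fx=4,fy=4,interpolation=cv2.INTER_CUBIC)
b=cv2.resize(g(t[180:270,365:455]),None,fx=4,fy=4,interpolation=cv2.INTER_CUBIC)
cv2.imwrite('pics/c2.png',np.hstack([a,b]))
```

```text
(no output)
```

View pics/c1.png

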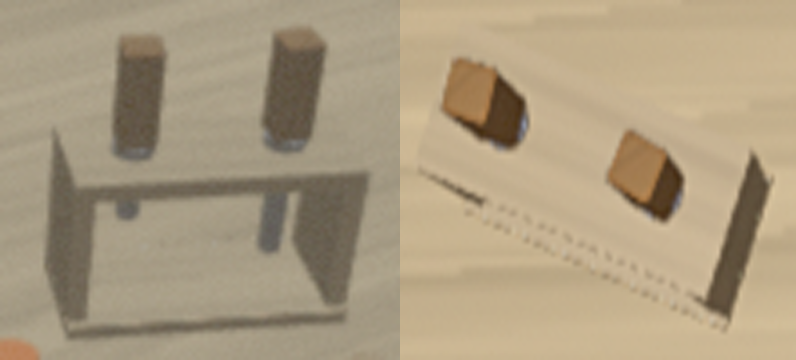

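View pics/c2.png

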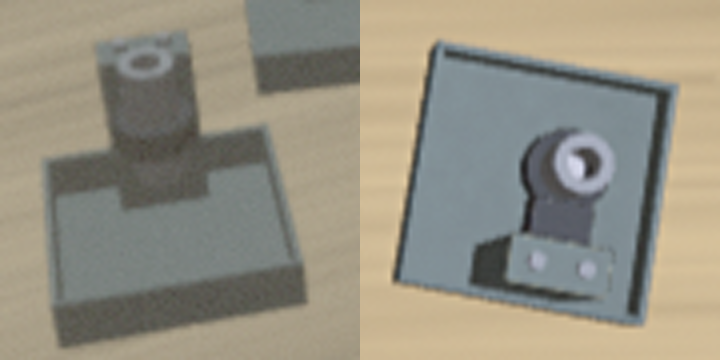

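Long drift: the right-hand one in the scene view. Its shaft shows down to scene ~(407,207), while the left one ends at ~(372,198). In the top view its handle top is (191,176). Next: rough localisation.

```bash
cat > h.py <<'E'
import numpy as np,cv2
from bench import *
from scipy.spatial.transform import Rotation as R
def ray(m,u,v):
    f=200/np.tan(np.radians(m['fovy']/2));T=np.array(m['cam_to_world'])
    d=T[:3,:3]@np.array([(u-m['cx'])/f,-(v-m['cy'])/f,-1]);return T[:3,3],d/np.linalg.norm(d)
def onz(m,u,v,z):
    o,d=ray(m,u,v);return o+d*(z-o[2])/d[2]
def tri(rs):
    A=sum(np.eye(3)-np.outer(d,d) for o,d in rs);b=sum((np.eye(3)-np.outer(d,d))@o for o,d in rs)
    p=np.linalg.solve(A,b);return p,[np.linalg.norm(np.cross(p-o,d)) for o,d in rs]
def proj(m,p):
    f=200/np.tan(np.radians(m['fovy']/2));q=np.linalg.inv(m['cam_to_world'])@np.append(p,1)
    return np.array([m['cx']+f*q[0]/-q[2],m['cy']-f*q[1]/-q[2]])
def snap(n,f):
    m=camera_model(n);i=cv2.cvtColor(snapshot(n),cv2.COLOR_RGB2BGR);cv2.imwrite(f'pics/{f}.png',i);return m,i
def quat(yaw): # tool down, tool x axis at world angle yaw
    c,s=np.cos(yaw),np.sin(yaw)
    return R.from_matrix(np.array([[c,s,0],[s,-c,0],[0,0,-1]])).as_quat()
E
python3 - <<'E'
from h import *
t=camera_model('top');s=camera_model('scene')
print('drift top',onz(t,191,175.5,.175))
print('short top',onz(t,236.5,192,.145+.0-.0))
print('drift scene/top tri',tri([ray(t,191,175.5),ray(s,340+300/4,145+33/4)]))
print('sleeve tri',tri([ray(t,365+582/4,180+160/4),ray(s,185+144/4,185+62/4)]))
for uv in[(365+437/4,180+44/4),(365+678/4,180+85/4),(365+640/4,180+325/4),(365+395/4,180+282/4)]: print('tray',onz(t,*uv,.03))
# handle top corners: long
for uv in[(170+455/3.6,155+58/4.5*1.0)]:pass
for a,b in[((455,58),(496,70)),((496,70),(480,122)),((626,130),(667,150))]:
    k=396/110;k2=360/80
    p=[onz(t,170+(x-400)/k,155+y/k2,.175) for x,y in(a,b)];d=p[1]-p[0];print(np.degrees(np.arctan2(d[1],d[0])),np.linalg.norm(d))
print(R.from_quat(state()['orientation']).as_matrix())
E
```

```text
drift top [0.59219627 0.24414815 0.175     ]
short top [0.56596205 0.16773943 0.145     ]
drift scene/top tri (array([0.59355706, 0.24635877, 0.17641583]), [np.float64(0.0029218942646764313), np.float64(0.002921894264676384)])
sleeve tri (array([ 0.52877079, -0.24765893,  0.18417034]), [np.float64(0.07234076830683799), np.float64(0.07234076830683808)])
tray [ 0.57958347 -0.31867517  0.03      ]
tray [ 0.55535072 -0.44587164  0.03      ]
tray [ 0.42926484 -0.4142049   0.03      ]
tray [ 0.45374111 -0.2875662   0.03      ]
-104.26279819885299 0.021234429397932762
160.57258007205766 0.022302640561889735
-112.37335859140012 0.02210676330274574
[[ 9.73262688e-01  2.29694859e-01 -1.06633899e-04]
 [ 2.29694859e-01 -9.73262268e-01  9.10878442e-04]
 [ 1.05441345e-04 -9.11017260e-04 -9.99999579e-01]]
```

Run:
```python
from h import *
t=camera_model('top');s=camera_model('scene')
print('sleeve tri',tri([ray(t,365+222/4,180+160/4),ray(s,185+144/4,185+62/4)]), onz(t,420.5,220,.131))
P=[]
for u,v in[(437,44),(678,85),(640,325),(395,282)]: P.append(onz(t,365+(u-360)/4,180+v/4,.03))
P=np.array(P);print(P,P.mean(0),[np.linalg.norm(P[i]-P[i-1]) for i in range(4)])
print(inverse_kinematics([.592,.245,.3],quat(np.radians(-20))),inverse_kinematics([.592,.245,.3],quat(np.radians(70))))
```

```text
sleeve tri (array([ 0.50982348, -0.17634957,  0.12682665]), [np.float64(8.741880881980807e-05), np.float64(8.741880881974892e-05)]) [ 0.50944255 -0.17522909  0.131     ]
[[ 0.58270673 -0.12608105  0.03      ]
 [ 0.55850229 -0.25358833  0.03      ]
 [ 0.43253639 -0.22598197  0.03      ]
 [ 0.45698539 -0.09901899  0.03      ]] [ 0.5076827  -0.17616758  0.03      ] [np.float64(0.1286009710750593), np.float64(0.12978428461023414), np.float64(0.12895549748640156), np.float64(0.1292955990277605)]
[ 2.99231082e-01  4.73140783e-01  1.22710876e+00 -4.44089210e-16
  1.44134311e+00  2.21909326e+00] [ 2.99231082e-01  4.73140783e-01  1.22710876e+00 -4.44089210e-16
  1.44134311e+00  6.48296933e-01]
```

Run:
```python
from h import *
q=quat(np.radians(71))
movep([.509,-.176,.25],q);hold(.2);m,i=snap('wrist','w1');print(state()['time'],state()['tcp_pos'],proj(m,[.509,-.176,.13]))
np.save('m1.npy',m,allow_pickle=True)
movep([.592,.245,.295],q);hold(.2);m,i=snap('wrist','w2');print(state()['time'],state()['tcp_pos'],proj(m,[.592,.245,.175]),state()['contact_force'])
np.save('m2.npy',m,allow_pickle=True)
```

```text
2.4333 [ 0.5089033  -0.17644571  0.24995966] [327.33394181 197.92323841]
4.275 [0.5921592  0.2442615  0.29500294] [326.73101022 197.60774321] [ 0.59620201 -0.46305786  0.72617327]
```

View pics/w1.png

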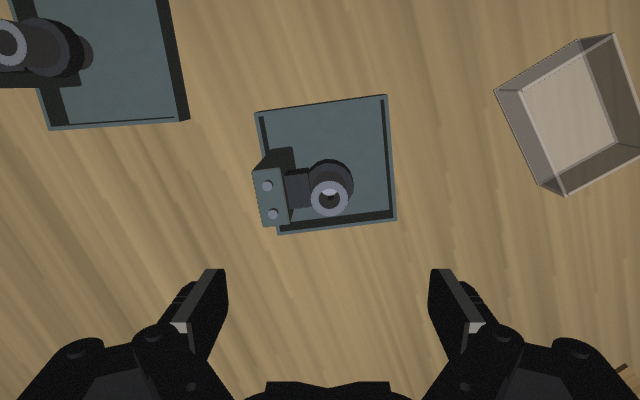

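View pics/w2.png

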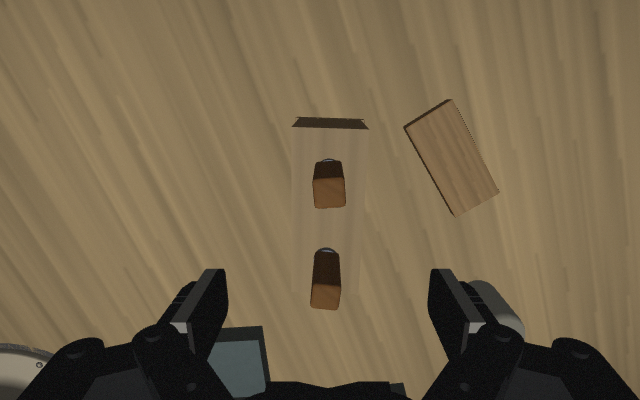

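w1 shows the target sleeve's mouth at ~(329,199), with the tray around it. w2 shows the long drift's handle top at ~(329,193) and the short drift's at (326,296). I'll measure both more precisely.

Run:
```python
from h import *
m=np.load('m2.npy',allow_pickle=True).item();i=cv2.imread('pics/w2.png')
hsv=cv2.cvtColor(i,cv2.COLOR_BGR2HSV)
print(i[193,329],hsv[193,329],hsv[193,360],hsv[168,329],hsv[295,326])
for (x0,x1,y0,y1) in((300,355,170,220),(300,355,275,320)):
    c=hsv[(y0+y1)//2,328].astype(int)
    mk=((hsv[...,2]>75)&(hsv[...,1]>118)).astype('uint8');w=np.zeros_like(mk);w[y0:y1,x0:x1]=mk[y0:y1,x0:x1]
    w=cv2.morphologyEx(w,cv2.MORPH_OPEN,np.ones((3,3)))
    k=max(cv2.findContours(w,0,2)[0],key=cv2.contourArea);r=cv2.minAreaRect(k);print(r)
    B=np.array([onz(m,u,v,.175) for u,v in cv2.boxPoints(r)]);print(onz(m,*r[0],.175));
    d=B-np.roll(B,1,0);print(np.degrees(np.arctan2(d[:,1],d[:,0])),np.linalg.norm(d,axis=1))
    cv2.drawContours(i,[k],-1,(0,255,0),1)
m1=np.load('m1.npy',allow_pickle=True).item();j=cv2.imread('pics/w1.png')
cv2.imwrite('pics/c3.png',np.hstack([cv2.resize(i[140:330,280:380],None,fx=3,fy=3),cv2.resize(j[165:225,300:360],(480,480),interpolation=cv2.INTER_CUBIC)[:,:].copy() if 0 else cv2.resize(j[150:245,285:385],(480,570),interpolation=cv2.INTER_CUBIC)]))
g=cv2.cvtColor(j,cv2.COLOR_BGR2GRAY)
for th in(110,120,130):
    w=np.zeros_like(g);w[170:222,305:355]=(g[170:222,305:355]>th)
    k=max(cv2.findContours(w,0,1)[0],key=cv2.contourArea)
    e=cv2.fitEllipse(cv2.convexHull(k));print(th,cv2.contourArea(k),e,onz(m1,*e[0],.127),onz(m1,*e[0],.137))
```

```text
[ 42  72 103] [ 15 151 103] [ 19  86 137] [ 14 142  43] [ 16 149  99]
((328.621826171875, 192.70559692382812), (29.28253746032715, 31.206207275390625), 85.91438293457031)
[0.59458324 0.24815631 0.175     ]
[  74.06003634  -14.8675474  -104.33143519  165.25796513] [0.02278576 0.02288551 0.02273123 0.02352471]
((325.30694580078125, 296.9306945800781), (28.259056091308594, 24.079898834228516), 5.710592269897461)
[0.56269267 0.16414095 0.175     ]
[ 154.25818723   65.12944429  -25.58353151 -113.41381066] [0.02362463 0.02295692 0.02303803 0.02303692]
110 936.0 ((329.03204345703125, 198.2183380126953), (34.77670669555664, 36.40984344482422), 94.1591567993164) [ 0.50981526 -0.17755273  0.127     ] [ 0.51084226 -0.17448774  0.137     ]
120 63.0 ((328.7545471191406, 191.44241333007812), (6.882369041442871, 14.525436401367188), 87.62678527832031) [ 0.5113607  -0.17242659  0.127     ] [ 0.5123265 -0.1695646  0.137    ]
130 55.5 ((328.804443359375, 191.31915283203125), (6.235695838928223, 13.630019187927246), 87.65267181396484) [ 0.51142764 -0.17234742  0.127     ] [ 0.51239079 -0.16948857  0.137     ]
```

View pics/c3.png

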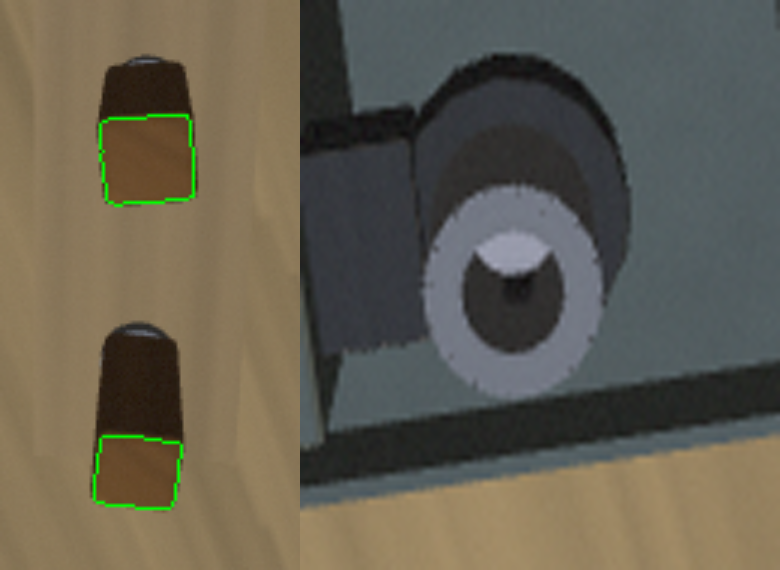

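Run:
```python
from h import *
q=quat(np.radians(74.7))
command_gripper(.06,70)
movep([.5946,.2482,.25],q);move_linear([.5946,.2482,.141],v=.12)
f0=state()['contact_force'];print(state()['time'],f0)
snap('wrist','w3')
command_gripper(.0,70);s=state();print(s['time'],s['opening'],s['tcp_pos'],s['contact_force'],s['torque'])
```

```text
6.0083 [-0.06483621  0.31618257  0.84345403]
6.475 0.02367997840112408 [0.59476293 0.24827655 0.14151644] [-1.63571524 -0.97341368  6.06835714] [-0.08045971  0.25298815  0.01230671]
```

View pics/w3.png

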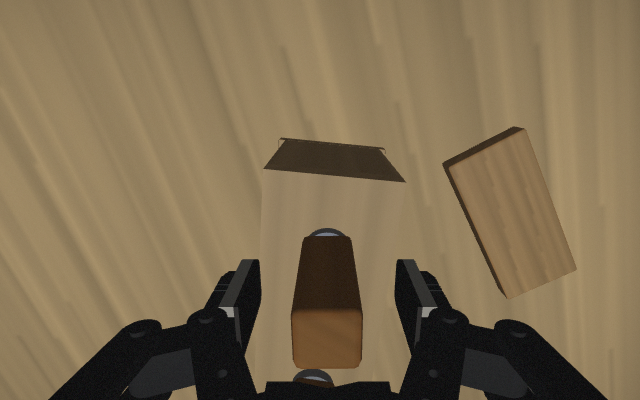

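Run:
```python
from h import *
p=state()['tcp_pos'];np.save('pick.npy',p)
move_linear([p[0],p[1],.33],v=.2)
print(state()['time'],state()['contact_force'])
q=quat(np.radians(74.7))
movep([.510,-.1775,.27],q);hold(.3);m,i=snap('wrist','w4');np.save('m4.npy',m,allow_pickle=True)
s=state();print(s['time'],s['tcp_pos'],s['contact_force'],s['torque'],s['opening'])
```

```text
7.5667 [ 0.01505873  0.07009598 -1.70442639]
9.525 [ 0.51016762 -0.1772088   0.27001173] [ 0.38479629  0.58794482 -1.00525625] [-0.04460635 -0.0492669   0.03067428] 0.022828921837974532
```

View pics/w4.png

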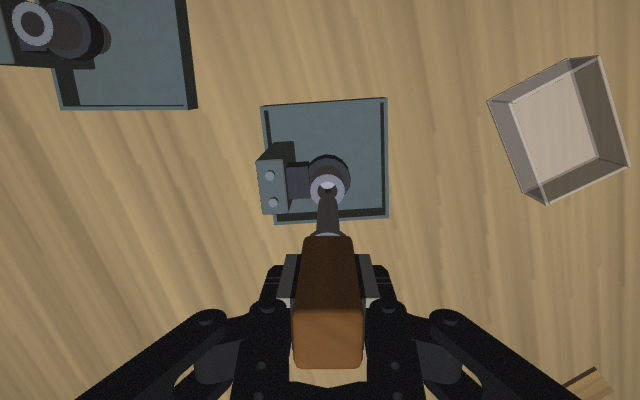

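Run:
```python
from h import *
i=cv2.imread('pics/w4.png')
c=i[150:245,280:380];c=np.clip(255*(c/255.)**.6,0,255).astype('uint8')
cv2.imwrite('pics/c4.png',cv2.resize(c,(700,665)[:2] if 0 else (600,570),interpolation=cv2.INTER_CUBIC))
```

```text
(no output)
```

View pics/c4.png

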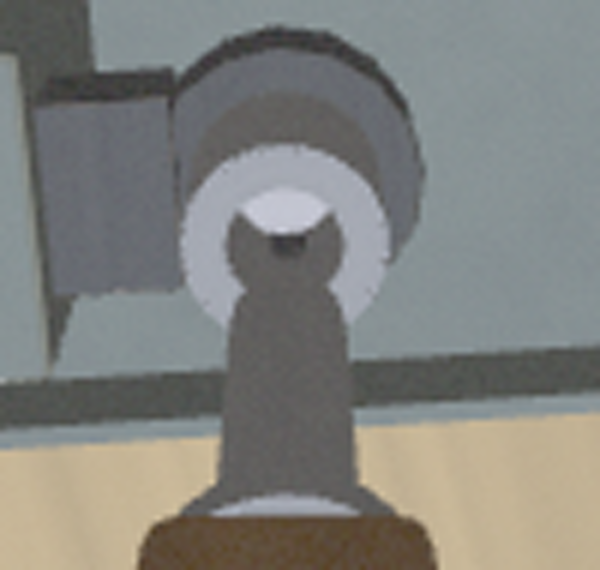

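Run:
```python
from h import *
m=np.load('m4.npy',allow_pickle=True).item();tx=np.array([np.cos(np.radians(74.7)),np.sin(np.radians(74.7)),0])
ty=np.array([tx[1],-tx[0],0])
p=np.array([.51016762,-.1772088,0])
for zt in(.1565,.1585,.1605):
    t=onz(m,328.6,197.2,zt)-.0062*tx;print('tip',zt,t,'rel tcp x,y',(t-p)@tx,(t-p)@ty)
for zm in(.125,.127,.131):
    k=onz(m,327.7,190.5,zm);print('mouth',k,(k-p)@tx,(k-p)@ty)
```

```text
tip 0.1565 [ 0.51025568 -0.18022908  0.1565    ] rel tcp x,y -0.0028900021471448675 0.0008819079841330915
tip 0.1585 [ 0.5104206  -0.17961095  0.1585    ] rel tcp x,y -0.002250255466800096 0.0008778729854291967
tip 0.1605 [ 0.51058552 -0.17899281  0.1605    ] rel tcp x,y -0.001610508786455354 0.0008738379867251949
mouth [ 0.51009398 -0.17825184  0.125     ] -0.0010255057163011535 0.0002042033721154198
mouth [ 0.51025308 -0.17767546  0.127     ] -0.0004275707983602629 0.00020556741134315356
mouth [ 0.51057127 -0.1765227   0.131     ] 0.0007682990375214867 0.00020829548979839964
```

Run:
```python
from h import *
tx=np.array([np.cos(np.radians(74.7)),np.sin(np.radians(74.7)),0]);ty=np.array([tx[1],-tx[0],0])
p=np.array([.51016762,-.1772088,0])+.0018*tx-.0007*ty;p[2]=.252
move_linear(p,v=.08);hold(.2);m,i=snap('wrist','w5');np.save('m5.npy',m,allow_pickle=True)
s=state();print(s['time'],s['tcp_pos'],p)
c=i[140:235,280:380];c=np.clip(255*(c/255.)**.6,0,255).astype('uint8')
cv2.imwrite('pics/c5.png',cv2.resize(c,(600,570),interpolation=cv2.INTER_CUBIC))
m,i=snap('scene','s5');c=np.clip(255*(i[120:240,180:280]/255.)**.6,0,255).astype('uint8')
cv2.imwrite('pics/c5s.png',cv2.resize(c,None,fx=5,fy=5,interpolation=cv2.INTER_CUBIC))
```

```text
10.15 [ 0.51014334 -0.17540576  0.25238182] [ 0.5099674  -0.17528789  0.252     ]
```

View pics/c5.png

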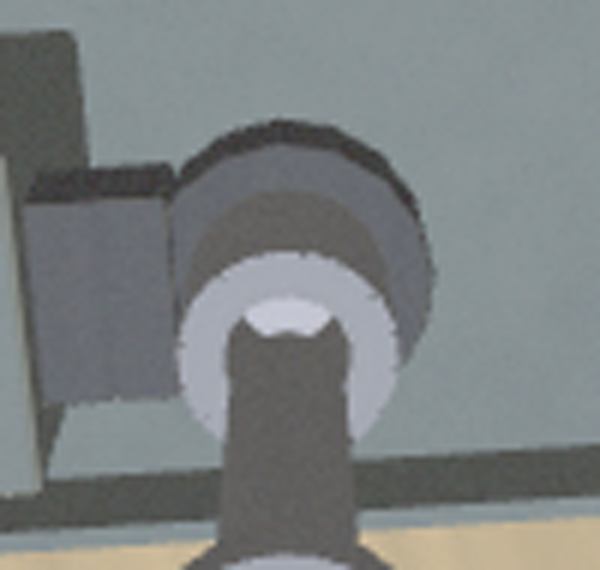

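View pics/c5s.png

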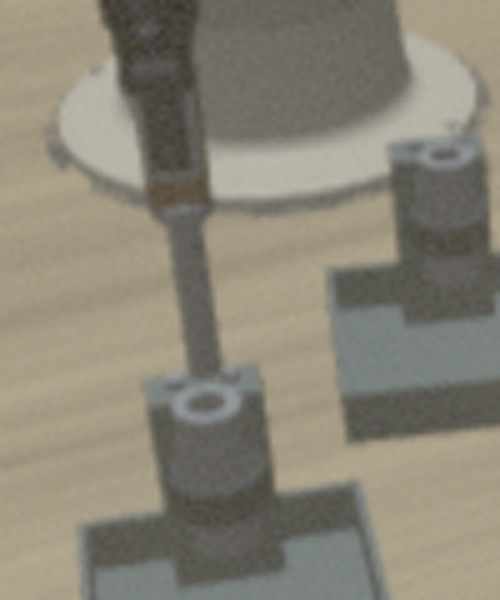

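Run:
```python
from h import *
m=np.load('m5.npy',allow_pickle=True).item();s=camera_model('scene')
tx=np.array([np.cos(np.radians(74.7)),np.sin(np.radians(74.7)),0]);ty=np.array([tx[1],-tx[0],0])
zt=.25238-.1115
tip=onz(m,280+289/6,140+335/6,zt)-.0062*tx
print('tip wrist',tip,'proj scene',proj(s,tip),'seen ~',180+205/5,120+375/5)
# mouth: ring outer top y=250, width 223 -> vertical radius ~.955*111
mu,mv=280+288/6,140+(250+.955*111.5)/6
sc=(180+206.5/5,120+402/5)
bias=np.array([180+205/5,120+373/5])-proj(s,tip-np.array([.0062*.73,-.0062*.38,0])*0)
print('bias',bias)
M,r=tri([ray(m,mu,mv),ray(s,*(np.array(sc)-bias))]);print('mouth',M,r,M-tip,(M-tip)@tx,(M-tip)@ty)
M,r=tri([ray(m,mu,mv),ray(s,*sc)]);print('mouth nobias',M,r,M-tip,(M-tip)@tx,(M-tip)@ty)
for z in(.125,.129,.133,.137):
    k=onz(m,mu,mv,z);print(z,(k-tip)@tx,(k-tip)@ty,351*.028/(223/6))
```

```text
tip wrist [ 0.51040387 -0.176903    0.14088   ] proj scene [220.01234514 194.99912875] seen ~ 221.0 195.0
bias [ 0.98765486 -0.39912875]
mouth [ 0.50999651 -0.17797428  0.12668808] [np.float64(1.2619039323377383e-05), np.float64(1.2619039323393504e-05)] [-0.00040736 -0.00107128 -0.01419192] -0.00114080253734938 -0.00011024351096019568
mouth nobias [ 0.51045521 -0.17677005  0.12783455] [np.float64(0.0008844385824990623), np.float64(0.0008844385824990965)] [ 5.13397557e-05  1.32947106e-04 -1.30454468e-02] 0.00014178229558748235 1.4438983777202723e-05
0.125 -0.0017059453192858202 -0.00011103152476748888 0.2644304932735426
0.129 -0.00039795219480345204 -0.00011339353053697087 0.2644304932735426
0.133 0.000910040929678916 -0.00011575553630645284 0.2644304932735426
0.137 0.0022180340541612573 -0.00011811754207592745 0.2644304932735426
```

```bash
cat >> h.py <<'E'
tx=np.array([np.cos(np.radians(74.7)),np.sin(np.radians(74.7)),0]);ty=np.array([tx[1],-tx[0],0])
def down(x,y,z0,z1,dz,flim,v=.03,log=[]):
    z=z0
    while z>z1+1e-6:
        z=max(z-dz,z1);move_linear([x,y,z],v=v);f=state()['contact_force'];log.append((z,f))
        if f[2]>flim: break
    return z,log
E
python3 - <<'E'
from h import *
p=np.array([.5099674,-.17528789,0])-.0007*tx
move_linear([p[0],p[1],.2425],v=.06);hold(.15);f0=state()['contact_force'];print(state()['time'],f0)
m,i=snap('wrist','w6');np.save('m6.npy',m,allow_pickle=True)
c=i[140:235,280:380];c=np.clip(255*(c/255.)**.6,0,255).astype('uint8')
cv2.imwrite('pics/c6.png',cv2.resize(c,(600,570),interpolation=cv2.INTER_CUBIC))
z,l=down(p[0],p[1],.2425,.2325,.0005,5)
s=state();print(s['time'],s['tcp_pos'],z,s['contact_force'],s['torque']);
for a in l[-6:]:print(a[0],a[1].round(1))
E
```

```text
10.6583 [ 0.33638105 -0.28450084 -1.40628802]
15.7083 [ 0.50977917 -0.1759552   0.23246936] 0.2325 [-0.25663964  0.16572274 -2.42540429] [0.00684975 0.02446922 0.01443215]
0.235 [ 1.   0.2 -1.9]
0.2345 [ 0.3 -0.3 -2.2]
0.23399999999999999 [ 0.3 -0.2 -1.5]
0.23349999999999999 [ 0.4 -0.5 -1.4]
0.23299999999999998 [ 0.1  0.7 -2. ]
0.2325 [-0.3  0.2 -2.4]
```

View pics/c6.png

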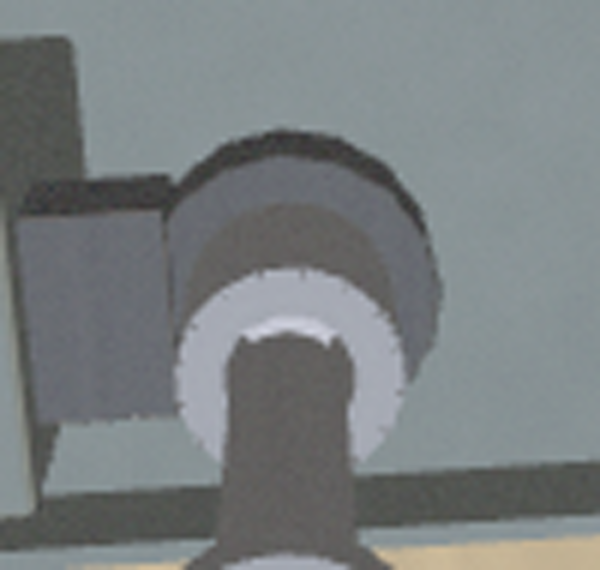

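The tip is about 6 mm below the mouth with no contact force. I'll continue down in monitored steps.

Run:
```python
from h import *
p=np.array([.5099674,-.17528789,0])-.0007*tx
z,l=down(p[0],p[1],.2325,.2005,.002,14,v=.05)
s=state();print(s['time'],s['tcp_pos'],z,s['contact_force'],s['torque'])
for a in l:print(round(a[0],4),a[1].round(1),a[1]@tx,a[1]@ty)
```

```text
19.7083 [ 0.51006461 -0.17608138  0.20068399] 0.2005 [ 0.42589787 -2.68123981  3.81450796] [-0.66804905 -0.34835464 -0.01582238]
0.2305 [ 0.4 -0.5 -2.1] -0.37549965186629786 0.5542113235698839
0.2285 [ 0.1  0.4 -1.5] 0.40683435268052337 0.013380538377577909
0.2265 [-0.  -0.5 -1.7] -0.4935962474283 0.10018963098078007
0.2245 [ 1.  -0.5 -1.7] -0.1918091799507546 1.0508482187484591
0.2225 [ 0.  -0.  -1.4] -0.010405264575833887 0.0487048730094661
0.2205 [ 1.2  0.2 -2.2] 0.4852599149342802 1.150775168013172
0.2185 [-0.9  0.  -1.7] -0.22216739102688887 -0.8375410290796476
0.2165 [-0.4  0.3 -1.5] 0.16780478632466894 -0.49462387563968985
0.2145 [-0.3 -1.3 -1.7] -1.316196264352384 0.006849716477262689
0.2125 [-0.8 -1.5 -2. ] -1.6469173956289846 -0.3564277225986976
0.2105 [ 0.4 -1.3 -2.8] -1.1671306468062765 0.7707984595707793
0.2085 [-0.9 -1.9 -2.8] -2.090994988230952 -0.3514707302987851
0.2065 [-1.3 -1.4 -2.1] -1.6620409994785696 -0.9056705394585842
0.2045 [ 0.2 -1.8  1.2] -1.6702846936249993 0.6320925136837469
0.2025 [ 1.3 -1.9  2.4] -1.5161148028966243 1.7491786364583028
0.2005 [ 0.4 -2.7  3.8] -2.473826779500571 1.1183098724939122
```

Run:
```python
from h import *
p=np.array([.5099674,-.17528789,0])-.0007*tx-.0004*tx;np.save('pp.npy',p)
z,l=down(p[0],p[1],.2005,.1725,.002,20,v=.05)
s=state();print(s['time'],s['tcp_pos'],z,s['contact_force'],s['torque'],s['opening'])
for a in l:print(round(a[0],4),a[1].round(1))
```

```text
23.2083 [ 0.50964965 -0.1763049   0.17234757] 0.1725 [ 0.08745565 -1.36901413 -2.35557918] [-0.24814727  0.07167308 -0.06131994] 0.02324986272640086
0.1985 [ 0.9 -1.2  3.8]
0.1965 [ 2.2 -1.1  5.9]
0.1945 [ 1.3 -1.1  4.7]
0.1925 [ 2.7 -0.6  3.5]
0.1905 [ 2.4 -1.2  3.5]
0.1885 [ 1.8 -1.   1.9]
0.1865 [ 1.4 -1.8  1.1]
0.1845 [ 0.6 -1.2 -0.5]
0.1825 [ 0.4 -1.7 -0.9]
0.1805 [ 0.7 -2.5 -1.5]
0.1785 [ 0.1 -1.6 -2.1]
0.1765 [-1.1 -0.8 -1.9]
0.1745 [-0.5 -0.8 -2.5]
0.1725 [ 0.1 -1.4 -2.4]
```

Run:
```python
from h import *
p=np.load('pp.npy')
l=[]
z,_=down(p[0],p[1],.1725,.1665,.0015,3,v=.05,log=l)
if l[-1][1][2]<3: z,_=down(p[0],p[1],z,.157,.0005,3,v=.03,log=l)
s=state();print(s['time'],s['tcp_pos'],z,s['contact_force'])
if s['contact_force'][2]>3: 
  z,_=down(p[0],p[1],z,z-.003,.0002,12.5,v=.03,log=l)
s=state();print(s['time'],s['tcp_pos'],z,s['contact_force'],s['torque'])
for a in l:print(round(a[0],4),a[1].round(1))
```

```text
26.2083 [ 0.50972407 -0.17639173  0.16279214] 0.1625 [-1.7033245   0.04197912  4.35982232]
26.9583 [ 0.50976353 -0.17639094  0.16275652] 0.1619 [-4.68785192  1.06079354 16.95478475] [ 0.21239801  0.9530985  -0.0104778 ]
0.171 [ 0.1 -1.6 -2.5]
0.1695 [-1.  -1.1 -2. ]
0.168 [-0.7 -1.2 -2.3]
0.1665 [ 0.6 -1.  -2.1]
0.166 [-0.9 -0.3 -1.8]
0.1655 [-0.5 -0.1 -1. ]
0.165 [-1.  -0.9 -2.2]
0.1645 [ 0.  -0.6 -2. ]
0.164 [ 0.8 -0.9 -1.5]
0.1635 [-0.3 -0.5 -1.8]
0.163 [-0.  -0.6 -2.1]
0.1625 [-1.7  0.   4.4]
0.1623 [-3.2  0.1  9.4]
0.1621 [-4.1  1.3 12.2]
0.1619 [-4.7  1.1 17. ]
```

Run:
```python
from h import *
p=np.load('pp.npy')
move_linear([p[0],p[1],.16200],v=.03)
for k in range(8):
    hold(.2);s=state();print(round(s['time'],2),s['contact_force'].round(1),s['tcp_pos'].round(5))
m,i=snap('scene','s7');cv2.imwrite('pics/c7s.png',cv2.resize(np.clip(255*(i[140:280,170:290]/255.)**.6,0,255).astype('uint8'),None,fx=4,fy=4,interpolation=cv2.INTER_CUBIC))
snap('wrist','w7')
```

```text
27.41 [-4.   0.8 14.9] [ 0.50975 -0.17638  0.16275]
27.61 [-4.1  1.  14.4] [ 0.50978 -0.17639  0.16277]
27.81 [-4.5  0.8 15.7] [ 0.50977 -0.17637  0.16275]
28.01 [-4.2  0.3 15.2] [ 0.50978 -0.17639  0.16279]
28.21 [-3.1  0.8 14.7] [ 0.50976 -0.17636  0.16276]
28.41 [-4.4  1.5 14.9] [ 0.50975 -0.17638  0.16275]
28.61 [-4.3  0.4 14.7] [ 0.50977 -0.17639  0.16275]
28.81 [-3.7  0.7 14.7] [ 0.50977 -0.1764   0.16275]
```

View pics/c7s.png

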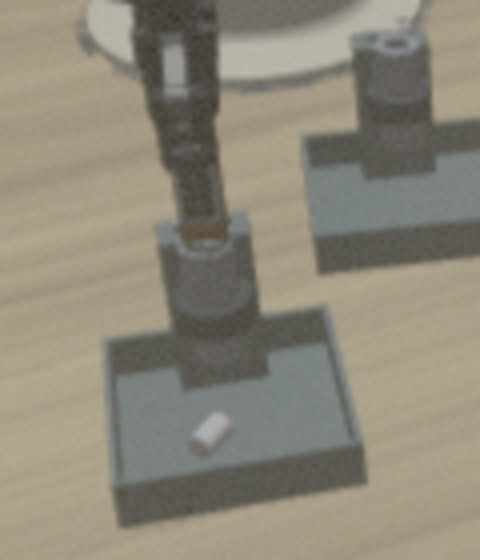

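View pics/w7.png

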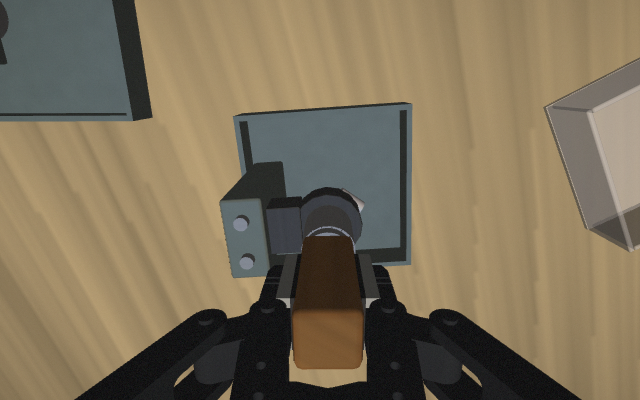

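Force held for 1.6 s with a reading of ~15 N. The scene crop shows the collar on the mouth and the stub lying in the tray at crop (210,433). Next I withdraw the drift.

Run:
```python
from h import *
p=np.load('pp.npy')
move_linear([p[0],p[1],.17],v=.04);move_linear([p[0],p[1],.33],v=.12)
print(state()['time'],state()['contact_force'],state()['opening'])
pk=np.load('pick.npy');movep([pk[0],pk[1],.33],quat(np.radians(74.7)));hold(.2)
m,i=snap('wrist','w8');np.save('m8.npy',m,allow_pickle=True)
s=state();print(s['time'],s['tcp_pos'],pk)
w4=cv2.imread('pics/w4.png')
f=lambda i:cv2.resize(np.clip(255*(i[150:245,280:360]/255.)**.6,0,255).astype('uint8'),None,fx=5,fy=5,interpolation=cv2.INTER_CUBIC)
cv2.imwrite('pics/c8.png',np.hstack([f(w4),f(i)]))
```

```text
30.7417 [ 0.06351914 -0.12496143 -2.43653847] 0.023087592739217535
32.5833 [0.59496669 0.24753479 0.33008839] [0.59476293 0.24827655 0.14151644]
```

View pics/c8.png

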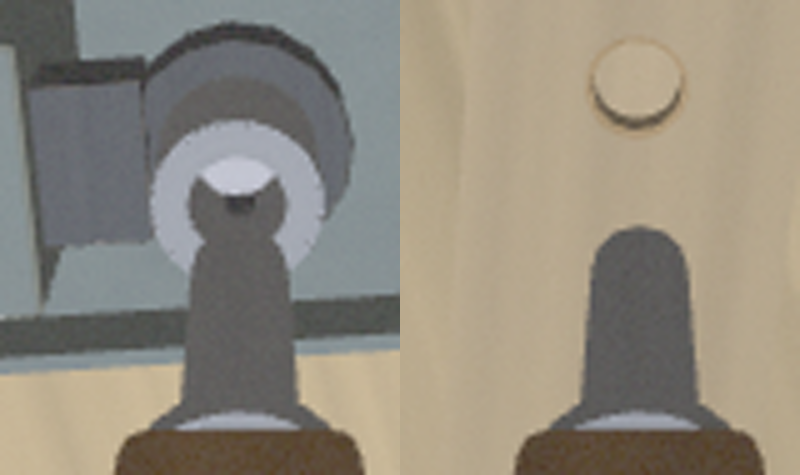

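View pics/w8.png

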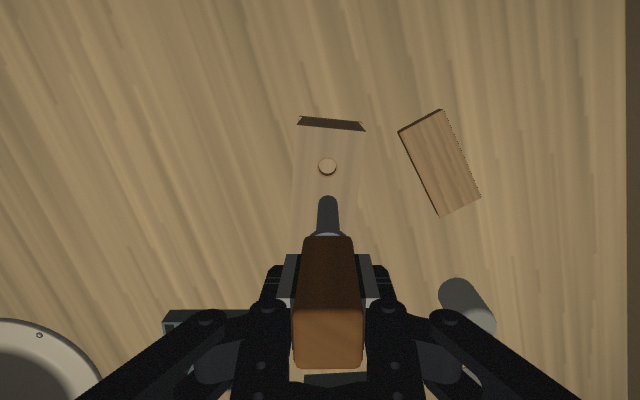

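Run:
```python
from h import *
m=np.load('m8.npy',allow_pickle=True).item();p=np.array([.59496669,.24753479,0])
h=onz(m,280+237/5,150+87/5,.105);t=onz(m,328,195.4,.2186)-.0062*tx
print(h,t,(h-t)@tx,(h-t)@ty,(t-p)@tx,(t-p)@ty)
```

```text
[0.59478561 0.24718184 0.105     ] [0.59517504 0.2462664  0.2186    ] 0.0007802384961971573 -0.0006171828271420406 -0.0011684585703245305 0.0005356548538900103
```

Run:
```python
from h import *
move_linear([.5946,.2484,.225],v=.1);hold(.2)
m,i=snap('wrist','w9');np.save('m9.npy',m,allow_pickle=True);s=state();print(s['time'],s['tcp_pos'],s['contact_force'])
f=lambda i:cv2.resize(np.clip(255*(i[150:245,280:380]/255.)**.6,0,255).astype('uint8'),None,fx=6,fy=6,interpolation=cv2.INTER_CUBIC)
cv2.imwrite('pics/c9.png',f(i))
```

```text
34.0333 [0.59470906 0.24844361 0.22536213] [-0.20623261 -0.68752366 -1.94176183]
```

View pics/c9.png

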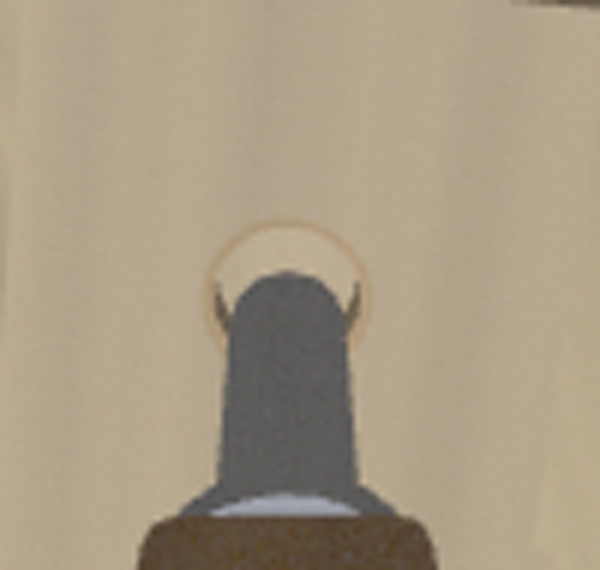

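Run:
```python
from h import *
m=np.load('m9.npy',allow_pickle=True).item()
h=onz(m,280+287/6,150+295/6,.105);t=onz(m,328.2,195.3,.1139)-.0062*tx
e=h-t;print((e)@tx,(e)@ty)
if abs(e@tx)<.0015 and abs(e@ty)<.0015:
    p=np.array([.5946,.2484,0])+.5*(e@tx)*tx+.5*(e@ty)*ty
    l=[];z,_=down(p[0],p[1],.225,.201,.002,4,v=.06,log=l)
    if l[-1][1][2]<4: z,_=down(p[0],p[1],z,.149,.004,4,v=.08,log=l)
    if l[-1][1][2]<4: z,_=down(p[0],p[1],z,.137,.0008,1.5,v=.05,log=l)
    s=state();print(s['time'],s['tcp_pos'],z,s['contact_force'],s['torque'])
    for a in l[::3]+l[-3:]:print(round(a[0],4),a[1].round(1))
```

```text
0.0003742470229108892 -0.0002638591550453077
42.7833 [0.59460571 0.24866255 0.14152023] 0.14100000000000004 [-1.99023206  0.05011838  5.72967096] [-0.11967129  0.41255067  0.05137454]
0.223 [-1.1 -0.2 -1.7]
0.217 [ 0.2  0.6 -1.5]
0.211 [-0.2  0.5 -1.9]
0.205 [ 0.4 -0.3 -1.6]
0.197 [-0.1 -0.3 -1.5]
0.185 [-0.9 -0.2 -2.3]
0.173 [ 0.2 -0.1 -1.5]
0.161 [-0.9  0.5 -1.2]
0.149 [ 0.4  0.1 -1.8]
0.1466 [ 0.1 -0.4 -2.5]
0.1442 [ 0.4  0.5 -1.9]
0.1418 [ 0.2 -0.3 -1.5]
0.1426 [-0.  -0.1 -1.7]
0.1418 [ 0.2 -0.3 -1.5]
0.141 [-2.   0.1  5.7]
```

Run:
```python
from h import *
p=state()['tcp_pos']
command_gripper(.06);move_linear([p[0],p[1],.295],v=.15);hold(.1)
m,i=snap('wrist','w10');np.save('m10.npy',m,allow_pickle=True)
movep([.50,-.05,.36],quat(np.radians(74.7)));hold(.3)
snap('scene','s10');snap('top','t10');s=state();print(s['time'],s['contact_force'],s['opening'])
a=cv2.imread('pics/s10.png');g=lambda i:np.clip(255*(i/255.)**.6,0,255).astype('uint8')
cv2.imwrite('pics/c10.png',np.hstack([cv2.resize(g(a[130:280,180:280]),(400,600)),cv2.resize(g(a[140:290,330:430]),(400,600))]))
hsv=cv2.cvtColor(i,cv2.COLOR_BGR2HSV);mk=((hsv[...,2]>75)&(hsv[...,1]>118)).astype('uint8')
for (x0,x1,y0,y1) in((300,355,170,220),(300,355,275,320)):
    w=np.zeros_like(mk);w[y0:y1,x0:x1]=mk[y0:y1,x0:x1];w=cv2.morphologyEx(w,cv2.MORPH_OPEN,np.ones((3,3)))
    r=cv2.minAreaRect(max(cv2.findContours(w,0,2)[0],key=cv2.contourArea));print(r,onz(m,*r[0],.175))
```

```text
46.1667 [0.24715407 0.28804217 0.50041538] 0.05990188399165851
((328.0, 199.0), (28.0, 30.0), 90.0) [0.59445955 0.2484106  0.175     ]
((317.78399658203125, 302.1880187988281), (28.085018157958984, 24.060094833374023), 10.30484676361084) [0.56265814 0.16417105 0.175     ]
```

View pics/c10.png

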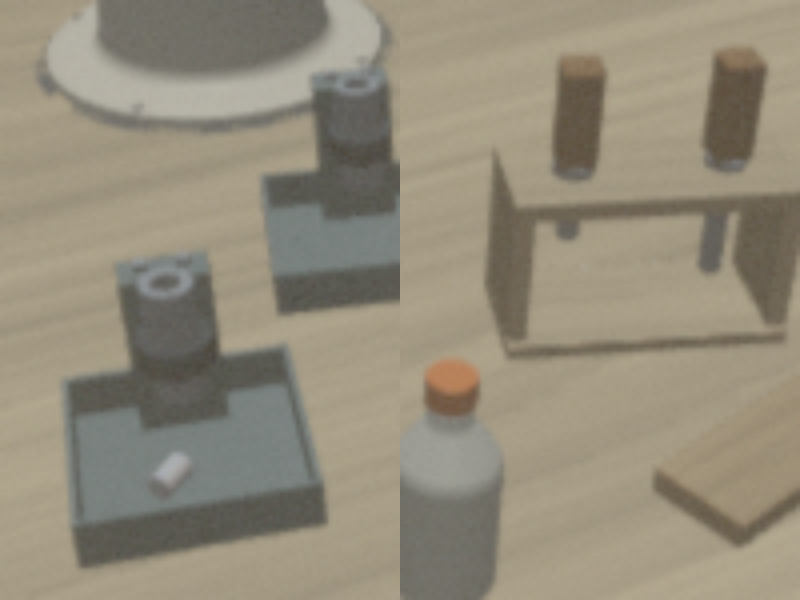

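View pics/w10.png

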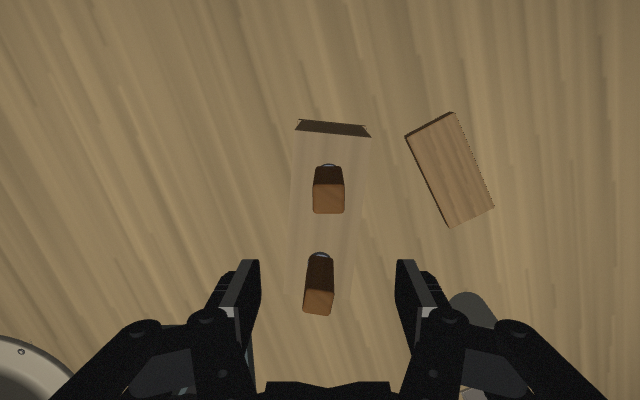

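The long drift hangs in its hole again, with its handle top within 0.3 mm of where it started. The short drift has not moved, the stub lies in the tray and the gripper is clear of everything.

```bash
python3 -c "
from bench import *
print(sign_off(),state()['time'])"
```

```text
the job is handed in; nothing more can be done
the job is handed in; nothing more can be done
```

The job is done and handed in at about 46 s of the 69 s allowed. I took the long drift from its rack hole and pushed it down through the sleeve of the right-hand stand. The stub dropped into the tray. I then drew the drift out and hung it back in its own hole.

- **Force on the sleeve:** the wrist read 14.4 to 15.7 N for 1.6 s with the collar on the mouth. Adding the drift's weight, that is about 16 to 17 N. The highest reading was 17 N, or about 19 N on the sleeve. I only read the force between steps, so a brief peak between readings would not show.
- **Side load:** while the collar was pressed there was a side force of about 4 N, so it probably bore a little unevenly on the mouth.
- **Last pictures:** the stub lies in the tray and the sleeve is empty. The long drift's handle top is within 0.3 mm of where it started. The short drift's position agrees within 0.1 mm.
- **Not measured:** I judged the glue and the offcut undisturbed only by eye. I did not view the last top picture or check the clear box in the last pictures, but the arm never went near it.
- **Measurements that disagreed:** a first estimate of the drift's position from the top camera was about 4 mm off the wrist camera's. I used the wrist camera, and the grasp and both fits went in without trouble.

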